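Unload the toy-draining tray: basket on the hook, hot tomato in the tongs

ROBOT

A 7-joint arm with a two-finger parallel gripper is mounted at the origin on the work surface. World frame = base frame: x ahead of the robot, y to its left, z up, the work surface at z = 0. Lengths are in m, angles in degrees, forces in N, time in s.
With the tool pointing down it reaches from about 0.425 to 0.875 m from the base axis. Payload 4.7 kg.
Tool frame: the origin (TCP) lies at the very end of the fingers, on their centre line; the grasp point (between the pads) lies 19 mm behind it; z points along the fingers, y is the line along which they close (so a half turn about z gives the same grasp; the last joint's range is limited). The gripper opens to 87 mm and grips with 3 to 60 N. Pads are 19 mm wide; open, the fingers measure 117 mm over their backs; the gripper's body (75 mm by 190 mm) begins 51 mm behind the grasp point.
Start: joints at [-75.453, 18.392, -4.016, 83.108, 1.295, 78.541, -3.26], TCP at [0.154, 0.631, 0.19] pointing down, gripper open.
Joint ranges: [-163.93, 163.93], [-17.29, 119.83], [-79.2, 71.16], [3.27, 140.29], [-89.18, 269.18], [5.43, 117.66], [-154.24, 154.24]. Speed limits (degrees/s): [147.25, 147.25, 180, 180, 180, 180, 180].

INTERFACE

Orientations are given as [roll, pitch, yaw] about the fixed x, y, z axes, in that order (R = Rz(yaw) Ry(pitch) Rx(roll)).
In Python, from cell import telemetry, cams, env gives the robot as it stands.
- The arm moves only by the tool arm_command, never from a script. Its argument "series" is text: rows parted by semicolons, each of 5 numbers parted by spaces: the shift along the tool's x, y, z in mm, then the turn about the tool's z in rad, then the closure in counts, from 0 (fully open) to 255 (shut). A call has 1 to 20 rows; each row shifts and turns the commanded pose from where the row before left it, along the tool's axes as they then stand; what a row does not reach is not made up. A row lasts 1/12 s, in which the tool goes at most 41.7 mm and 7.16 degrees, less where a joint would pass 70% of its speed; a pose out of reach is approached as far as the arm can. A call is refused whole if a number of a shift passes 41.7 or a number of a turn 0.125, either way. A call with a gripper value outside its range is refused whole. The fingers move at their own pace and stop on an object; "squeeze" is the grip in N (left out, the last holds). Time passes only in rows, so rows that do not move let the fingers close. It gives the time, the measured TCP pose, the force, the opening and the grip force at its end, in the units of the state.
- telemetry.get_obs(): the state, without advancing time (a new reading comes with each control period).
- cams.read_camera(name): name is "scene" or "top" or "wrist"; returns the picture (400x640x3 uint8, blue, green, red); there is no depth.
- cams.calibration(name): a dict with "K" (3x3 intrinsics, pixels), "origin" and "rotation" of the camera in the world; the wrist camera has in their place "hand_eye" (4x4, takes a point from camera to tool coordinates, whose origin is the TCP and whose axes are the flange's). Camera axes: x right, y down, z forward; pixel columns grow to the right and rows downward; lengths in m; the calibration is good to about 2 mm. A picture is of the moment at which its call begins: read the wrist's pose just before it. calibration takes no time and is no camera call.
- env.sign_off(): hands the job in; it is judged then, once.
The state is a dict: "time_s": time; "qpos": joint angles; "joint_velocities": joint speeds; "effort": joint torques, N m; "tool_pos": TCP position; "tool_rot": TCP orientation; "force": force on the tool from outside, world axes, zero at the start; "wrist_torque": the same for the moment, N m; "grip_width": finger opening in m; "grasp_force": force on a finger pad.
Only numpy, scipy, OpenCV 4.12 (cv2) and the standard library are available. Lean on these libraries where they do the work, as an engineer would, in place of code of your own. Each camera call takes 0.05 s, during which the arm holds its last target. There are 200 camera calls.

TASK

Unload the draining tray of freshly steamed toys: first hang the small yellow basket by its handle on the hook of the drying stand and let go of it, then take the kitchen tongs, close them on the hot red toy tomato and lift it to drip over the tray, at least 10 cm above the white drainer. Finish while holding it up there, squeezed between the two tong tips: nothing is put down at the end. The tomato is hot, so the gripper itself must never touch it; leave the green cup, the spray bottle and the toy car where they stand.

Things in the scene. Friction and masses are not known exactly. Their poses are not given: they have to be found in the camera images.
- tray: draining tray, fixed: blue drip tray 260 (x) x 360 (y) mm with a white slatted drainer on top; the drainer's flat upper face lies 35 mm above the table. Origin: centre of its underside, on the table; z up. Basket, tomato and cup stand on it side by side along its y, in any order, about 115 mm apart
- basket: small yellow pierced basket, 80 (x) x 104 (y) x 60 mm high, 0.11 kg, upright, with a rigid upright handle over it. Origin: centre of its underside; z up. The handle is a round bar 9 mm thick in the basket's y-z plane: posts at y = +-50 mm and a straight level top from y = -42 to +42 mm, its centre line 145 mm above the underside (85 mm above the rim)
- basket_handle (a point): middle of the straight top bar of the basket's handle (on the bar's centre line); the bar runs along the basket's y
- stand: drying stand, fixed: white round foot 130 mm across, 16 mm high; steel post 16 mm thick, 230 mm high; one hook. Origin: foot centre, on the table, under the post; z up. The hook points to its own -x: level wire 8 mm thick, centre line 200 mm above the table, from the post to x = -83 mm, then turned up to a tip at x = -99 mm that ends 226 mm above the table
- hook_seat (a point): the place on top of the hook's level wire for the handle, 70 mm out from the post axis, 204 mm above the table; a basket hung here has its handle's bar across the wire, bar centre 4.5 mm above this point
- tomato: red toy tomato of hard plastic with a small green leaf, round, 44 mm across and 36 mm high, widest from 13 to 21 mm above its flat foot, about 0.045 kg, hot. Origin: centre of its foot; z up. It stands on the drainer
- tongs: steel kitchen tongs lying on their side on the table, 244 mm long, 30 mm high, 0.13 kg: two arms that open and close level with the table, held fully open by a spring. Origin: on the table, on the middle line between the two black rubber grips; x points to the tips, y to the left arm, z up. Pivot at x = -95 mm (tail end -125), grips centred on x = 0, tips on x = +105 (front end +119)
- tongs_grip (a point): middle point between the two grips, 15 mm above the tongs' underside. The grips have flat outer faces 60 mm long, 30 mm high: open, 65 mm over both at mid length (69 at their front ends); parallel when squeezed to 54 mm; about 43 mm with the tomato between the tips. Squeezing takes 9 N on each grip to begin, 11 N on reaching the tomato; eased, they spring open: lift them part squeezed
- tongs_tips (a point): middle point between the two hollowed tips, 105 mm ahead of tongs_grip, 15 mm above the tongs' underside; tips are 28 mm high (from 1 to 29 mm). Open, the gap is 81 mm at the narrowest, 94 mm between the hollows, 104 mm over the outside; each 1 mm squeezed off the width over the grips takes about 2.1 mm off the gap, both arms moving alike
- tongs_left: left arm of the tongs (with its tip). Origin: its hinge, 95 mm behind the grip centre and 9 mm to the left; its axes are those of the tongs when fully open
- tongs_right: right arm of the tongs (with its tip). Origin: its hinge, 95 mm behind the grip centre and 9 mm to the right; its axes are those of the tongs when fully open
- cup: green plastic toy cup, 50 mm across, 42 mm high, open at the top, standing on the drainer; leave alone. Origin: centre of its underside
- spray_bottle: white spray bottle, 72 mm across, 184 mm high, on the table beyond the tray; leave alone. Origin: centre of its underside
- toy_car: blue and yellow toy car, 100 x 56 mm, 56 mm high, on the table beyond the tray; leave alone. Origin: centre of its underside, on the table
Mind the look-alikes: they are no part of the job. Of the things that look like the basket, the smaller one is meant.

How it is judged (in metres and radians):
On the way, in this order (a step that is already met when the one before it is completed fails the run):
1. the basket hangs by its handle on the hook, let go (contact force between stand and basket above 0.4 N and x of basket_handle in the frame of stand between -0.1 and -0.01 m and y of basket_handle in the frame of stand between -0.04 and 0.04 m and z of basket_handle in the frame of stand above 0.198 m and angle between basket's own z axis and vertical below 0.45 rad and linear speed of basket below 0.06 m/s and contact force between each of the fingers, the arm and basket below 0.1 N), for 0.3 s.
2. the tomato is squeezed between the two tong tips and lifted off the drainer (contact force between each of tongs_left, tongs_right and tomato above 0.5 N and contact force between the fingers and tongs above 2 N and z of tomato in the frame of tray above 0.05 m), for 0.2 s.
At the end, for the whole second after the job is handed in: Basket hangs by its handle on the hook (its middle within 40 mm of the wire), tilt under 26 degrees, still, untouched. Gripper holds the tongs; both tips press the tomato (over 0.5 N), its foot over 80 mm above the drainer, inside the tray outline, still, touched by nothing else (all of step 1 and contact force between each of tongs_left, tongs_right and tomato above 0.5 N and contact force between the fingers and tongs above 2 N and z of tomato in the frame of tray above 0.115 m and x of tomato in the frame of tray between -0.13 and 0.13 m and y of tomato in the frame of tray between -0.18 and 0.18 m and linear speed of tomato below 0.05 m/s and contact force between tomato and the fingers below 0.1 N and contact force between tomato and the arm below 0.1 N and contact force between each of tomato, tongs and basket below 0.1 N and contact force between tomato and cup below 0.1 N and contact force between tongs and tray below 0.1 N and contact force between tongs and stand below 0.1 N); the arm keeps its last pose, push and grip.
It fails at once if the robot itself touches the hot tomato (contact force between any of the fingers, the arm and tomato above 0.3 N).
It fails at once if the cup, the spray bottle or the toy car is shifted (over 25 mm) or tipped (distance of any of cup, spray_bottle, toy_car from where it was at the start of the episode above 0.025 m or angle between any of cup, spray_bottle, toy_car's own z axis and vertical above 0.35 rad).
It also fails if it takes over 61 s, if anything falls off the work surface, if the arm or the gripper's body presses on something with over 40 N, if the wrist force passes 120 N, or if a joint passes its speed limit or range.

## Working session

There is one attempt and no reset: what is moved stays moved. The work goes in short steps, Python scripts to look and compute and a tool call to move; the robot and the scene stay as the last step left them, time stands still between calls to the robot, and variables do not carry over. Pictures are saved under pics/ and viewed, at most 10 in all, crops included, and the job is handed in when it is done.

Besides the shell and the picture viewer there is one more tool, called after "Request:" in YAML: its name, and indented under it one key for each argument. arm_command: Moves the arm, as the interface text tells. Its arguments: {"type":"object","properties":{"series":{"type":"string"},"squeeze":{"type":"number"}},"required":["series"]}

```bash
mkdir -p pics; ls; python3 - <<'E'
from cell import telemetry,cams,env
import cv2,numpy as np
o=telemetry.get_obs();print({k:np.round(v,3).tolist() for k,v in o.items()})
for n in("scene","top"):
    cv2.imwrite(f"pics/{n}0.png",cams.read_camera(n))
for n in("scene","top","wrist"):
    print(n,{k:np.round(v,4).tolist() if not isinstance(v,str) else v for k,v in cams.calibration(n).items()})
E
```

```text
pics
{'time_s': 0.0, 'qpos': [-75.454, 18.439, -4.017, 83.177, 1.296, 78.539, -3.259], 'joint_velocities': [0.005, 0.034, -0.071, 0.016, 0.079, -0.059, -0.016], 'effort': [-0.0, -49.129, -0.404, -31.253, -0.064, 0.044, 0.0], 'tool_pos': [0.154, 0.631, 0.189], 'tool_rot': [-179.891, 0.007, 166.266], 'force': [0.798, -0.093, 1.279], 'wrist_torque': [0.005, -0.012, 0.002], 'grasp_force': 0.0, 'grip_width': 0.087}
scene {'K': [[494.2606, 0.0, 324.2045], [0.0, 494.2606, 202.4245], [0.0, 0.0, 1.0]], 'origin': [1.2536, -0.943, 1.0062], 'rotation': [-126.1027, 1.1515, 34.9818]}
top {'K': [[516.8256, 0.0, 324.3913], [0.0, 516.8256, 194.9099], [0.0, 0.0, 1.0]], 'origin': [0.3686, -0.0094, 1.3721], 'rotation': [-170.9622, 0.445, -88.5772]}
wrist {'K': [[336.7168, 0.0, 325.3183], [0.0, 336.7168, 196.4951], [0.0, 0.0, 1.0]], 'hand_eye': [[0.0, -0.9677, -0.2522, 0.0693], [1.0, 0.0002, -0.0009, 0.0008], [0.0009, -0.2522, 0.9677, -0.1948], [0.0, 0.0, 0.0, 1.0]]}
```

View pics/top0.png

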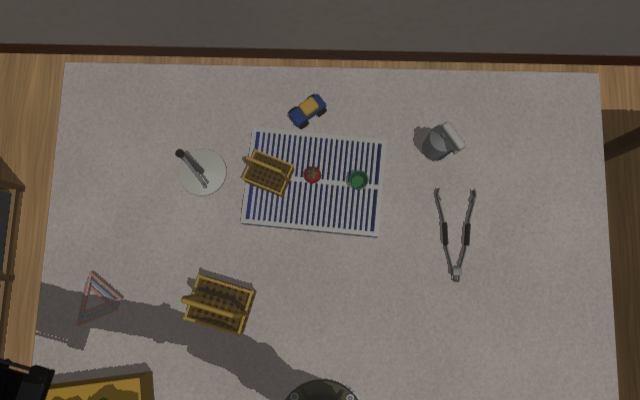

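View pics/scene0.png

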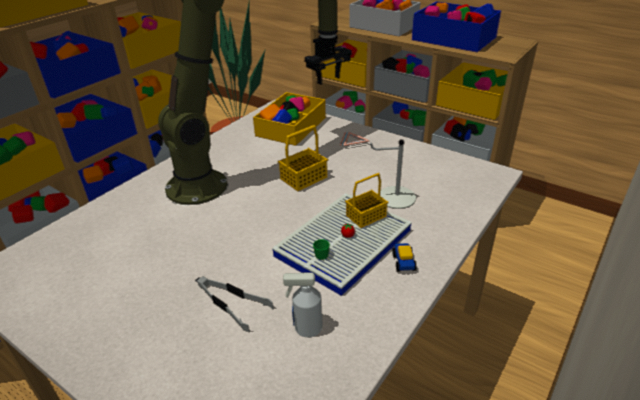

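Top view: the yellow basket candidates are at (268,173), standing on the tray, and at (220,303), larger and on the table. The smaller one on the tray is meant. The tomato is at (312,175), the cup at (357,180), the tongs at (456,235) with tips pointing +x, and the stand foot at (203,172). I'll enlarge to confirm and measure.

```bash
cat > h.py <<'E'
import numpy as np,cv2
from scipy.spatial.transform import Rotation as R
from cell import telemetry,cams,env
def cam(n,o=None):
    c=cams.calibration(n);K=np.array(c["K"])
    if n=="wrist":
        T=np.eye(4);T[:3,:3]=R.from_euler("xyz",o["tool_rot"],degrees=True).as_matrix();T[:3,3]=o["tool_pos"]
        T=T@np.array(c["hand_eye"]);return K,T[:3,3],T[:3,:3]
    return K,np.array(c["origin"]),R.from_euler("xyz",c["rotation"],degrees=True).as_matrix()
def plane(C,uv,z):
    K,p,M=C;d=M@np.linalg.solve(K,[*uv,1]);return p+d*(z-p[2])/d[2]
def proj(C,X):
    K,p,M=C;v=(np.atleast_2d(X)-p)@M@K.T;return v[:,:2]/v[:,2:]
E
python3 - <<'E'
import cv2,numpy as np
t=cv2.imread("pics/top0.png");s=cv2.imread("pics/scene0.png")
a=cv2.resize(t[125:245,165:395],None,fx=3.4,fy=3.4,interpolation=cv2.INTER_CUBIC)[:, :782]
def lab(im,x0,y0,f):
    for x in range(0,int(im.shape[1]/f),20): cv2.putText(im,str(x0+x),(int(x*f),9),0,.33,(0,255,255),1);cv2.line(im,(int(x*f),10),(int(x*f),16),(0,255,255),1)
    for y in range(0,int(im.shape[0]/f),20): cv2.putText(im,str(y0+y),(0,int(y*f)+4),0,.33,(0,255,255),1)
    return im
a=lab(a,165,125,3.4)
b=cv2.resize(s[130:225,255:425],None,fx=4.6,fy=4.6,interpolation=cv2.INTER_CUBIC);b=b[:,:782]
cv2.imwrite("pics/c1.png",a[:590,:]);
cv2.imwrite("pics/c2.png",lab(b,255,130,4.6))
E
```

```text
(no output)
```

View pics/c1.png

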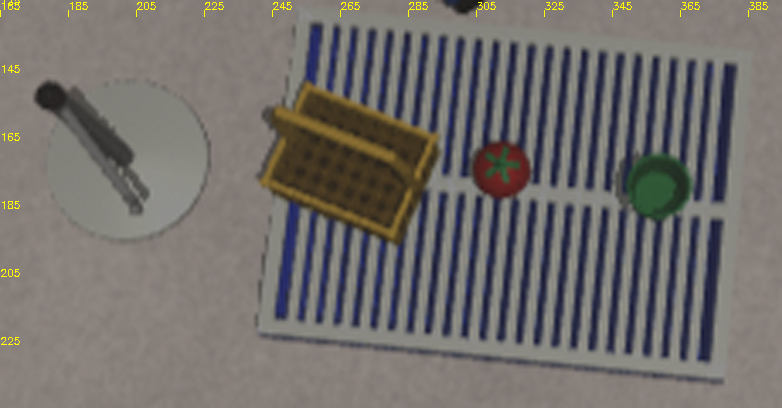

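View pics/c2.png

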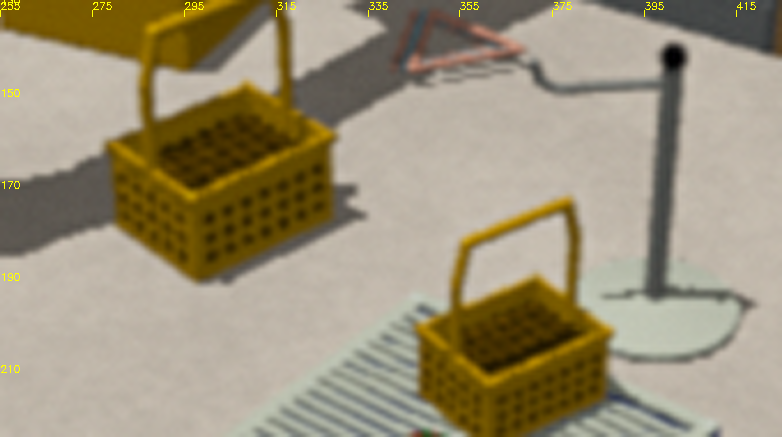

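The crop confirms it: the tray basket has an 80x104 footprint on the drainer and is the smaller one. Fitting poses next.

```bash
python3 - <<'E'
from h import *
from scipy.optimize import least_squares
T=cam("top");S=cam("scene")
def fit(x0,Lt,Pt,Ls,Ps):
    def res(p,full=False):
        M=R.from_euler("z",p[2]).as_matrix();t=np.array([p[0],p[1],p0z])
        r=[]
        if len(Lt): r.append(proj(T,np.array(Lt)@M.T+t)-Pt)
        if len(Ls): r.append(proj(S,np.array(Ls)@M.T+t)-Ps)
        return np.vstack(r).ravel()
    s=least_squares(res,x0,loss="soft_l1");print(np.round(s.x[:2],4),np.degrees(s.x[2]).round(1),res(s.x).reshape(-1,2).round(1).tolist());return s.x
# basket: rim corner order found by yaw guess
p0z=0.035
c=lambda a,b:(165+a/3.4,125+b/3.4)
d=lambda a,b:(255+a/4.6,130+b/4.6)
# local: image left=+y, image up=+x
rim=[[.04,.052,.06],[.04,-.052,.06],[-.04,-.052,.06],[-.04,.052,.06]]
bar=[[0,.046,.145],[0,-.046,.145]]
b=fit([.5,.2,-.3],rim+bar[:1],[c(305,85),c(437,137),c(398,241),c(263,183),c(275,115)],
 rim+bar,[d(610,328),d(488,382),d(420,325),d(537,278),d(570,203),d(465,242)])
p0z=0
s=fit([.45,.35,0],[[0,0,.016],[0,0,.234],[-.099,0,.226]],[c(129,160),c(51,96),c(137,208)],
 [[0,0,.234],[0,0,.016],[-.083,0,.2],[-.099,0,.226]],[d(673,57),d(655,293),d(558,90),d(535,66)])
s=fit([.45,.35,2],[[0,0,.016],[0,0,.234],[-.099,0,.226]],[c(129,160),c(51,96),c(137,208)],
 [[0,0,.234],[0,0,.016],[-.083,0,.2],[-.099,0,.226]],[d(673,57),d(655,293),d(558,90),d(535,66)])
for n,uv,z in(("tom",c(501,169),.053),("cup",c(655,187),.077),("tray",c(503,195),.035),("piv",(456,270),.02),("tipL",(437,192),.015),("tipR",(473,192),.015),("car",(307,110),.04),("bottle",(440,145),.1)):
    print(n,plane(T,uv,z).round(3))
for uv in((255,131),(382,143),(377,236),(242,222)):print("traycorner",plane(T,uv,.033).round(3))
E
```

```text
[0.6272 0.1496] -20.4 [[0.4, -0.0], [-0.6, -0.5], [-1.3, -2.0], [0.3, -0.1], [-0.1, -1.4], [-0.4, -0.1], [-0.2, 0.0], [-1.1, -0.1], [-0.7, -1.0], [-0.2, -0.8], [-1.2, 0.6]]
[0.6412 0.3348] 39.4 [[-0.4, -1.1], [-0.6, -1.8], [0.5, -0.2], [-0.2, -3.6], [-0.8, 0.8], [-1.3, -0.1], [-0.9, -1.7]]
[0.6412 0.3348] 39.4 [[-0.4, -1.1], [-0.6, -1.8], [0.5, -0.2], [-0.2, -3.6], [-0.8, 0.8], [-1.3, -0.1], [-0.9, -1.7]]
tom [0.631 0.039 0.053]
cup [ 0.615 -0.078  0.077]
tray [0.614 0.037 0.035]
piv [ 0.395 -0.338  0.02 ]
tipL [ 0.599 -0.292  0.015]
tipR [ 0.601 -0.388  0.015]
car [0.809 0.059 0.04 ]
bottle [ 0.705 -0.283  0.1  ]
traycorner [0.75  0.196 0.033]
traycorner [ 0.725 -0.144  0.033]
traycorner [ 0.477 -0.133  0.033]
traycorner [0.505 0.219 0.033]
```

Request:
arm_command:
  series: "0 0 -10 0.125 0;0 0 -10 0.125 0;0 0 -10 0.125 0;0 0 -10 0.125 0;0 0 -10 0.125 0;0 0 -10 0.125 0;0 0 -10 0.125 0;0 0 -10 0.125 0;0 0 -10 0.125 0;0 0 -10 0.125 0;0 0 0 0.125 0;0 0 0 0.125 0;0 0 0 0.125 0;0 0 0 0.063 0"
  squeeze: 40

```text
time_s: 1.27
tool_pos: [0.1543, 0.6311, 0.2893]
tool_rot: [180.0, 0.1, 69.2]
force: [-0.7, 0.0, -1.0]
grip_width: 0.0871
grasp_force: 0.0
```

Request:
arm_command:
  series: "-13 30.6 0 0 0;-13 30.6 0 0 0;-13 30.6 0 0 0;-13 30.6 0 0 0;-13 30.6 0 0 0;-13 30.6 0 0 0;-13 30.6 0 0 0;-13 30.6 0 0 0;-13 30.6 0 0 0;-13 30.6 0 0 0;-13 30.6 0 0 0;-13 30.6 0 0 0;-13 30.6 0 0 0;-13 30.6 0 0 0;-13 30.6 0 0 0;-13 30.6 0 0 0;-13 30.6 0 0 0;-13 30.6 0 0 0;-13 30.6 0 0 0;-13 30.6 0 0 0"

```text
time_s: 2.93
tool_pos: [0.6377, 0.1729, 0.2894]
tool_rot: [-180.0, 0.0, 69.6]
force: [-0.0, 0.2, -0.3]
grip_width: 0.0869
grasp_force: 0.0
```

Request:
arm_command:
  series: "0 0 0 0 0;0 0 0 0 0;0 0 0 0 0;0 0 0 0 0"

```text
time_s: 3.27
tool_pos: [0.6361, 0.1758, 0.2896]
tool_rot: [-179.9, -0.0, 69.7]
force: [-0.2, -0.2, 0.1]
grip_width: 0.0868
grasp_force: 0.0
```

```bash
python3 - <<'E'
from h import *
o=telemetry.get_obs();im=cams.read_camera("wrist")
print(o["time_s"],o["tool_pos"],o["tool_rot"])
C=cam("wrist",o)
b=np.array([.6272,.1496,.035]);M=R.from_euler("z",-20.4,degrees=True).as_matrix()
for l in([.04,.052,.06],[.04,-.052,.06],[-.04,-.052,.06],[-.04,.052,.06],[0,-.042,.145],[0,.042,.145]):
    u=proj(C,M@l+b)[0];cv2.circle(im,tuple(u.astype(int)),3,(255,0,255),1)
s=np.array([.6412,.3348,0]);M=R.from_euler("z",39.4,degrees=True).as_matrix()
for l in([0,0,.23],[-.083,0,.2],[-.099,0,.226],[0,0,.016],[-.07,0,.204]):
    u=proj(C,M@l+s)[0];cv2.circle(im,tuple(u.astype(int)),3,(255,255,0),1)
cv2.imwrite("pics/w1.png",im)
E
```

```text
3.2667 [0.63607685 0.17577759 0.28959567] [-1.79930472e+02 -3.39469409e-02  6.96861974e+01]
```

View pics/w1.png

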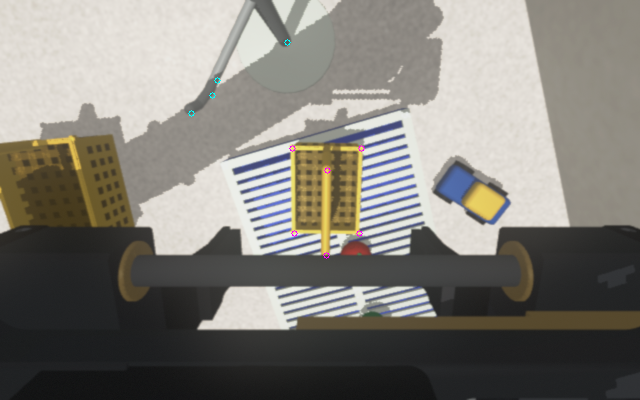

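The fitted points fall on the basket rim, its handle bar (325,170–255) and the hook (191–217,80–113), so the estimates agree. I'll descend and grip.

Request:
arm_command:
  series: "-3 1 20 0 30;0 0 25 0 60;0 0 25 0 60;0 0 25 0 60;0 0 20 0 60;0 0 10 0 60;0 0 0 0 60;0 0 0 0 255;0 0 0 0 255;0 0 0 0 255;0 0 0 0 255;0 0 0 0 255;0 0 0 0 255;0 0 0 0 255;0 0 0 0 255;0 0 0 0 255"
  squeeze: 40

```text
time_s: 4.65
tool_pos: [0.6369, 0.1708, 0.1649]
tool_rot: [-180.0, -0.0, 69.5]
force: [-0.4, 0.3, -0.3]
grip_width: 0.0145
grasp_force: 0.0
```

Request:
arm_command:
  series: "0 0 -5 0 255;0 0 -10 0 255;0 0 -15 0 255;0 0 -15 0 255;0 0 -15 0 255;0 0 -10 0 255;0 0 0 0 255;0 0 0 0 255"

```text
time_s: 5.32
tool_pos: [0.6373, 0.1708, 0.2357]
tool_rot: [179.9, -0.1, 69.5]
force: [-1.6, -0.4, -0.1]
grip_width: 0.0004
grasp_force: 0.0
```

The fingers were still closing (14.5 mm) when I lifted, so they missed the bar. Checking where the basket is now.

Request:
arm_command:
  series: "0 0 -25 0 60;0 0 -25 0 60;0 0 0 0 60;0 0 0 0 60;0 0 0 0 60;0 0 0 0 60;0 0 0 0 60;0 0 0 0 60"

```text
time_s: 5.98
tool_pos: [0.6363, 0.1708, 0.2837]
tool_rot: [-179.9, 0.1, 69.5]
force: [-0.6, 0.7, 0.2]
grip_width: 0.0459
grasp_force: 0.0
```

```bash
python3 - <<'E'
from h import *
o=telemetry.get_obs();im=cams.read_camera("wrist")
print(o["time_s"],o["tool_pos"],o["tool_rot"],o["grip_width"])
C=cam("wrist",o)
b=np.array([.6272,.1496,.035]);M=R.from_euler("z",-20.4,degrees=True).as_matrix()
for l in([.04,.052,.06],[.04,-.052,.06],[-.04,-.052,.06],[-.04,.052,.06],[0,-.042,.145],[0,.042,.145]):
    u=proj(C,M@l+b)[0];cv2.circle(im,tuple(u.astype(int)),3,(255,0,255),1)
a=cv2.resize(im[100:300,150:450],None,fx=2,fy=2)
t=cams.read_camera("top");bt=cv2.resize(t[125:205,235:335],None,fx=4,fy=4)
cv2.imwrite("pics/w2.png",np.hstack([a[:,100:500],np.pad(bt,((0,80),(0,0),(0,0)))]))
E
```

```text
5.9833 [0.63633613 0.17078546 0.28370071] [-1.79915623e+02  6.38289588e-02  6.95483132e+01] 0.04593128236573282
```

View pics/w2.png

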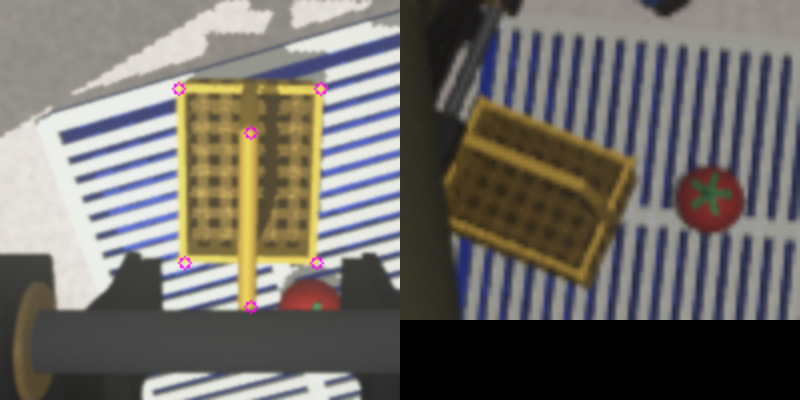

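The basket hasn't moved: rim and bar are still on the predicted marks. I'll try again with a longer closing time.

Request:
arm_command:
  series: "1 0 20 0 150;0 0 25 0 150;0 0 25 0 150;0 0 25 0 150;0 0 15 0 150;0 0 10 0 150;0 0 0 0 150;0 0 0 0 255;0 0 0 0 255;0 0 0 0 255;0 0 0 0 255;0 0 0 0 255;0 0 0 0 255;0 0 0 0 255;0 0 0 0 255"
  squeeze: 40

```text
time_s: 7.33
tool_pos: [0.6372, 0.1717, 0.165]
tool_rot: [180.0, -0.0, 69.5]
force: [0.0, 0.0, -0.1]
grip_width: 0.0007
grasp_force: 0.0
```

```bash
python3 - <<'E'
from h import *
o=telemetry.get_obs();print(o["tool_pos"],o["grip_width"])
t=cams.read_camera("scene");C=cam("scene");T=cam("top")
print(proj(C,o["tool_pos"]),proj(T,o["tool_pos"]))
u=proj(C,o["tool_pos"])[0];cv2.circle(t,tuple(u.astype(int)),2,(255,0,255),1)
bt=cv2.resize(t[100:240,300:440],None,fx=4,fy=4,interpolation=cv2.INTER_CUBIC)
w=cams.read_camera("wrist")
cv2.imwrite("pics/s2.png",np.hstack([bt,np.pad(cv2.resize(w[90:390,230:430],None,fx=1.2,fy=1.2),((0,200),(0,0),(0,0)))]))
E
```

```text
[0.63721686 0.17174332 0.16497189] 0.0007095401009819814
[[373.35550874 179.94597157]] [[255.3983526  161.53591678]]
```

View pics/s2.png

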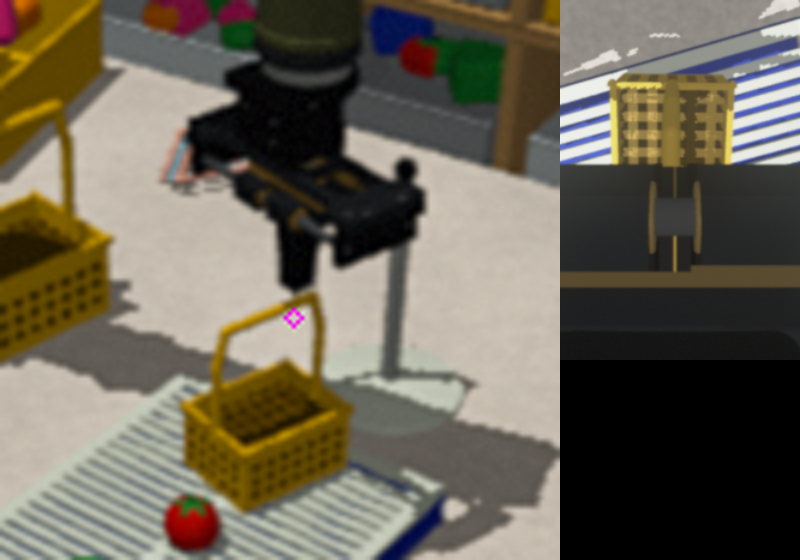

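In the scene picture the closed fingertips end at crop (297,288), about 7 px above the TCP mark at (293,318) and just above the bar. So the real tips sit roughly 20–25 mm higher than reported. I'll open, go lower and close again.

Request:
arm_command:
  series: "0 0 -10 0 140;0 0 -5 0 140;0 0 0 0 140;0 0 0 0 140;0 0 0 0 140;0 0 0 0 140;0 0 10 0 140;0 0 10 0 140;0 0 10 0 140;0 0 10 0 140;0 0 0 0 255;0 0 0 0 255;0 0 0 0 255;0 0 0 0 255;0 0 0 0 255;0 0 0 0 255;0 0 0 0 255"
  squeeze: 40

```text
time_s: 8.85
tool_pos: [0.6374, 0.1718, 0.1404]
tool_rot: [180.0, -0.0, 69.5]
force: [-0.8, -0.3, 2.0]
grip_width: 0.0079
grasp_force: 40.0
```

Request:
arm_command:
  series: "0 0 -5 0 255;0 0 -10 0 255;0 0 -15 0 255;0 0 -15 0 255;0 0 -15 0 255;0 0 -5 0 255;0 -10 0 0 255;0 -20 0 0 255;0 -20 0 0 255;0 -20 0 0 255;0 -20 0 0 255;0 -20 0 0 255;0 -20 0 0 255;0 -20 0 0 255;10 0 0 0 255;15 0 0 0 255;12 0 0 0 255;0 0 0 0 255;0 0 0 0 255"

```text
time_s: 10.43
tool_pos: [0.5094, 0.2589, 0.2041]
tool_rot: [-180.0, 0.1, 69.6]
force: [-0.7, -0.6, -0.8]
grip_width: 0.0075
grasp_force: 40.0
```

Request:
arm_command:
  series: "0 0 0 -0.06 255;0 0 0 -0.1 255;0 0 0 -0.12 255;0 0 0 -0.12 255;0 0 0 -0.12 255;0 0 0 -0.12 255;0 0 0 -0.12 255;0 0 0 -0.12 255;0 0 0 -0.1 255;0 0 0 -0.066 255;0 0 0 0 255;0 0 0 0 255;0 0 0 0 255;0 0 0 0 255"

```text
time_s: 11.6
tool_pos: [0.5096, 0.2584, 0.2048]
tool_rot: [-180.0, 0.0, 129.4]
force: [-0.4, -1.0, -1.3]
grip_width: 0.0078
grasp_force: 40.0
```

```bash
python3 - <<'E'
from h import *
o=telemetry.get_obs();im=cams.read_camera("wrist");S=cams.read_camera("scene")
print(o["time_s"],o["tool_pos"],o["tool_rot"],o["grip_width"],o["force"])
C=cam("wrist",o);Cs=cam("scene")
M=R.from_euler("xyz",o["tool_rot"],degrees=True).as_matrix();tp=o["tool_pos"]
s=np.array([.6412,.3348,0]);Ms=R.from_euler("z",39.4,degrees=True).as_matrix()
pts=[(tp+M@[x,0,-.04],(255,0,255)) for x in(-.0664,.0176)]+[(Ms@l+s,(255,255,0)) for l in([0,0,.23],[-.083,0,.2],[-.099,0,.226],[-.07,0,.204])]
for X,c in pts:
    for I,cc in((im,C),(S,Cs)):
        cv2.circle(I,tuple(proj(cc,X)[0].astype(int)),2,c,1)
print("bar in stand:",Ms.T@(tp+M@[-.0244,0,-.04]-s))
cv2.imwrite("pics/w3.png",np.hstack([cv2.resize(S[100:250,300:430],None,fx=3.5,fy=3.5),np.pad(cv2.resize(im[0:350,150:450],None,fx=1.1,fy=1.5),((0,0),(0,0),(0,0)))]))
E
```

```text
11.6 [0.50962556 0.25844849 0.20480716] [-1.79991436e+02  4.09496133e-03  1.29384244e+02] 0.007825129932457708 [-0.35519697 -1.01493254 -1.31380986]
bar in stand: [-1.50135355e-01  1.17793115e-04  2.44808905e-01]
```

View pics/w3.png

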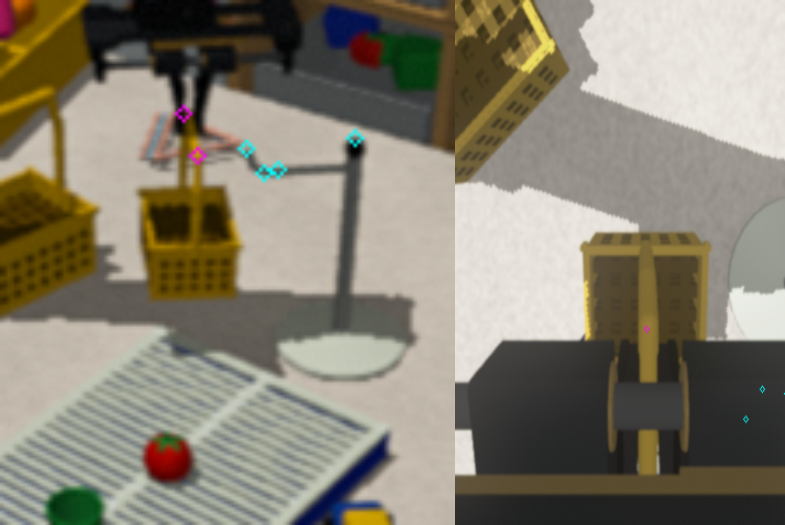

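```bash
python3 - <<'E'
from h import *
from scipy.optimize import least_squares
C=cam("scene")
L=np.array([[.04,-.052,.06],[-.04,-.052,.06],[-.04,.052,.06],[.04,.052,.06],[-.04,-.052,0],[.04,-.052,0],[0,-.046,.145]])
P=np.array([[240,233],[149,243],[140,192],[223,187],[150,297],[235,293],[196,127]])/3.5+[300,100]
f=lambda p:(proj(C,R.from_euler("z",p[3]).apply(L)+p[:3])-P).ravel()
s=least_squares(f,[.525,.24,.1,.69],loss="soft_l1");print(s.x,f(s.x).reshape(-1,2).round(1).tolist())
Ms=R.from_euler("z",39.4,degrees=True).as_matrix()
print("bar in stand",Ms.T@(s.x[:3]+[0,0,.145]-[.6412,.3348,0]))
E
```

```text
[0.52817365 0.23109969 0.10983905 0.68147548] [[-0.4, 1.3], [0.4, -0.2], [-0.2, -2.2], [-0.0, -2.1], [0.1, 0.2], [0.4, -0.1], [-0.2, 7.8]]
bar in stand [-0.15316101 -0.00839143  0.25483905]
```

The bar runs almost end-on to the scene camera here, from crop (197,155) to (183,113), and the marks agree with it. The basket hangs straight, facing the hook tip at (247,148). Next I move in along the wire and lower.

Request:
arm_command:
  series: "0 5 0 0 255;0 10 0 0 255;0 12 0 0 255;0 12 0 0 255;0 12 0 0 255;0 12 0 0 255;0 10 0 0 255;0 7 0 0 255;0 0 0 0 255;0 0 8 0 255;0 0 8 0 255;0 0 8 0 255;0 0 5 0 255;0 0 0 0 255;0 0 0 0 255"

```text
time_s: 12.95
tool_pos: [0.5709, 0.3094, 0.1754]
tool_rot: [-180.0, -0.0, 129.5]
force: [0.6, 0.3, -1.0]
grip_width: 0.0077
grasp_force: 40.0
```

Request:
arm_command:
  series: "0 0 2 0 255;0 0 2 0 255;0 0 2 0 255;0 0 0 0 255;0 0 0 0 255"

```text
time_s: 13.37
tool_pos: [0.5713, 0.3097, 0.1698]
tool_rot: [-180.0, -0.0, 129.5]
force: [0.2, -0.3, -0.5]
grip_width: 0.0074
grasp_force: 40.0
```

Request:
arm_command:
  series: "0 0 1 0 255;0 0 1 0 255;0 0 0 0 255;0 0 0 0 255"

```text
time_s: 13.7
tool_pos: [0.5715, 0.3098, 0.1682]
tool_rot: [180.0, 0.0, 129.5]
force: [0.0, -0.3, 0.0]
grip_width: 0.0076
grasp_force: 40.0
```

Request:
arm_command:
  series: "0 0 1 0 255;0 0 1 0 255;0 0 0 0 255;0 0 0 0 255"

```text
time_s: 14.03
tool_pos: [0.5716, 0.3099, 0.1673]
tool_rot: [179.9, -0.0, 129.5]
force: [-2.0, -0.6, 5.7]
grip_width: 0.0077
grasp_force: 40.0
```

Contact came at the expected height. I'll let go gently and lift clear.

Request:
arm_command:
  series: "0 0 0 0 190;0 0 0 0 150;0 0 0 0 150;0 0 0 0 150;0 0 0 0 150;0 0 0 0 150;0 0 -5 0 150;0 0 -10 0 150;0 0 -20 0 150;0 0 -25 0 150;0 0 -25 0 150;0 0 -20 0 150;0 0 0 0 150;0 0 0 0 150"

```text
time_s: 15.2
tool_pos: [0.5723, 0.31, 0.2733]
tool_rot: [179.8, 0.0, 129.5]
force: [0.3, -0.2, -1.0]
grip_width: 0.0357
grasp_force: 0.0
```

```bash
python3 - <<'E'
from h import *
o=telemetry.get_obs();print(o["time_s"],o["tool_pos"],o["tool_rot"],o["qpos"])
S=cams.read_camera("scene");t=cams.read_camera("top")
cv2.imwrite("pics/topB.png",t)
a=cv2.resize(S[100:250,300:430],None,fx=3,fy=3)
b=cv2.resize(t[180:290,415:495],None,fx=4,fy=4,interpolation=cv2.INTER_CUBIC)
for x in range(0,80,10):cv2.putText(b,str(415+x),(x*4,8),0,.3,(0,0,255),1)
for y in range(0,110,10):cv2.putText(b,str(180+y),(0,y*4+4),0,.3,(0,0,255),1)
cv2.imwrite("pics/v8.png",np.hstack([a[:440],b[:440]]))
E
```

```text
15.2 [0.57228337 0.30996509 0.27331957] [1.79767606e+02 2.61302014e-02 1.29470843e+02] [-48.69030233  17.52655641  23.54495363  76.34610859  -6.94530334
  87.29340819  13.64570754]
```

View pics/v8.png

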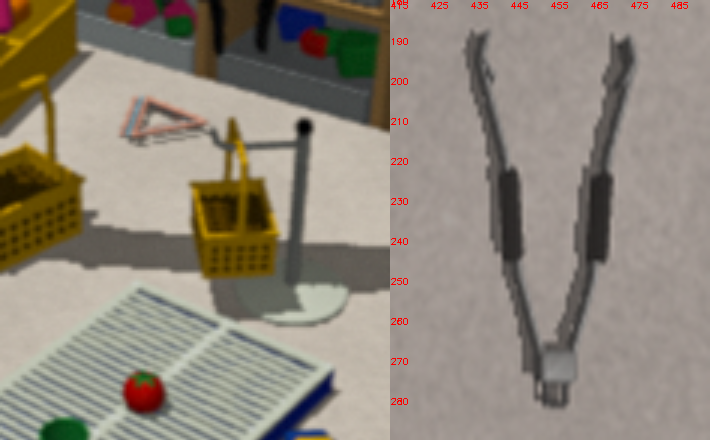

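The basket hangs on the hook at crop (238,150) and sits level. The tongs grips are at top px (445,234) and (467,234), pivot at (457,270), tips at (437,188) and (473,190).

```bash
python3 - <<'E'
from h import *
from scipy.optimize import least_squares
T=cam("top")
u=lambda x,y:(415+(x-390)/4,180+y/4)
P=np.array([u(511,215),u(600,217),u(558,362),u(479,33),u(622,40)])
L=np.array([[0,.028,.03],[0,-.028,.03],[-.095,0,.03],[.119,.05,.029],[.119,-.05,.029]])
f=lambda p:(proj(T,R.from_euler("z",p[2]).apply(L)+[p[0],p[1],0])-P).ravel()
s=least_squares(f,[.5,-.34,0],loss="soft_l1");print(s.x,np.degrees(s.x[2]),f(s.x).reshape(-1,2).round(1).tolist())
for q in P:print(plane(T,q,.03).round(4))
S=cam("scene")
a=proj(S,[[.637,.1717,.165],[.637,.1717,.185],[.637,.1717,.195]]);print(a)
c=cams.read_camera("scene")
E
```

```text
[ 0.48723082 -0.33823318  0.00048814] 0.02796848178695581 [[0.2, -0.0], [-0.4, -0.0], [-0.1, 0.5], [-0.8, 0.1], [1.6, -0.7]]
[ 0.4872 -0.3096  0.03  ]
[ 0.4872 -0.3672  0.03  ]
[ 0.3935 -0.3386  0.03  ]
[ 0.6065 -0.29    0.03  ]
[ 0.604  -0.3837  0.03  ]
[[373.28751331 179.92345324]
 [373.53964983 174.44421541]
 [373.6672036  171.67231445]]
```

Request:
arm_command:
  series: "-10 -10 0 0 0;-20 -20 0 0 0;-23 -25 0 0 0;-23 -25 0 0 0;-23 -25 0 0 0;-23 -25 0 0 0;-23 -25 0 0 0;-23 -25 0 0 0;-23 -25 0 0 0;-23 -25 0 0 0;-23 -25 0 0 0;-23 -25 0 0 0;-23 -25 0 0 0;-23 -25 0 0 0;-23 -25 0 0 0;-23 -25 0 0 0;-23 -25 0 0 0;-23 -25 0 0 0;-23 -25 0 0 0;-25 -23 0 0 0"

```text
time_s: 17.02
tool_pos: [0.4836, -0.3405, 0.2703]
tool_rot: [180.0, -0.1, 129.4]
force: [0.7, -0.1, 0.4]
grip_width: 0.0869
grasp_force: 0.0
```

Request:
arm_command:
  series: "0 0 0 0.125 0;0 0 0 0.125 0;0 0 0 0.125 0;0 0 0 0.125 0;0 0 0 0.125 0;0 0 0 0.125 0;0 0 0 0.125 0;0 0 0 0.125 0;0 0 0 0.125 0;0 0 0 0.125 0;0 0 0 0.125 0;0 0 0 0.125 0;0 0 0 0.125 0;0 0 0 0.125 0;0 0 0 0.125 0;0 0 0 0.125 0;0 0 0 0.125 0;0 0 0 0.125 0;0 0 0 0.01 0;0 0 0 0 0"

```text
time_s: 18.68
tool_pos: [0.4848, -0.3387, 0.2702]
tool_rot: [-179.9, 0.1, 0.1]
force: [-0.2, 0.4, -0.1]
grip_width: 0.0875
grasp_force: 0.0
```

Request:
arm_command:
  series: "0 0 0 0 0;0 0 0 0 0;0 0 0 0 0"

```text
time_s: 18.93
tool_pos: [0.4857, -0.3385, 0.2707]
tool_rot: [-180.0, 0.0, 0.1]
force: [-0.3, -0.7, 0.8]
grip_width: 0.0871
grasp_force: 0.0
```

Request:
arm_command:
  series: "1 0 15 0 0;0 0 30 0 0;0 0 30 0 0;0 0 30 0 0;0 0 30 0 0;0 0 30 0 0;0 0 30 0 0;0 0 25 0 0;0 0 15 0 0;0 0 10 0 0;0 0 0 0 0;0 0 0 0 0"
  squeeze: 25

```text
time_s: 19.93
tool_pos: [0.4873, -0.339, 0.0265]
tool_rot: [180.0, -0.0, -0.0]
force: [0.1, -0.7, -0.3]
grip_width: 0.0868
grasp_force: 0.0
```

Request:
arm_command:
  series: "0 0 4 0 0;0 0 4 0 0;0 0 4 0 0;0 0 4 0 0;0 0 0 0 0;0 0 0 0 0"

```text
time_s: 20.43
tool_pos: [0.4868, -0.3384, 0.0097]
tool_rot: [-180.0, 0.0, -0.0]
force: [0.7, -0.7, -0.0]
grip_width: 0.087
grasp_force: 0.0
```

Request:
arm_command:
  series: "0 0 2 0 0;0 0 2 0 0;0 0 2 0 0;0 0 0 0 0;0 0 0 0 0"

```text
time_s: 20.85
tool_pos: [0.4869, -0.3384, 0.0037]
tool_rot: [-180.0, 0.0, -0.0]
force: [-0.3, 0.6, -0.4]
grip_width: 0.0868
grasp_force: 0.0
```

Request:
arm_command:
  series: "0 0 2 0 0;0 0 1 0 0;0 0 0 0 0;0 0 0 0 0"

```text
time_s: 21.18
tool_pos: [0.4869, -0.3385, 0.0007]
tool_rot: [-180.0, 0.0, -0.0]
force: [-0.2, -0.1, 0.5]
grip_width: 0.0867
grasp_force: 0.0
```

Request:
arm_command:
  series: "0 0 2 0 0;0 0 2 0 0;0 0 2 0 0;0 0 0 0 0;0 0 0 0 0"

```text
time_s: 21.6
tool_pos: [0.4868, -0.3384, -0.0054]
tool_rot: [-180.0, 0.0, -0.0]
force: [0.6, 0.2, 0.0]
grip_width: 0.0872
grasp_force: 0.0
```

Request:
arm_command:
  series: "0 0 2 0 0;0 0 2 0 0;0 0 1 0 0;0 0 0 0 0;0 0 0 0 0"

```text
time_s: 22.02
tool_pos: [0.4868, -0.3385, -0.0103]
tool_rot: [-180.0, 0.0, -0.0]
force: [0.4, -0.5, -0.2]
grip_width: 0.0869
grasp_force: 0.0
```

```bash
python3 - <<'E'
from h import *
o=telemetry.get_obs();print(o["tool_pos"],o["force"])
S=cams.read_camera("scene");C=cam("scene")
for z,c in((0,(255,0,255)),(.03,(255,255,0))):
  for y in(-.29,-.387): cv2.circle(S,tuple(proj(C,[.487,y,z])[0].astype(int)),1,c,-1)
a=cv2.resize(S[215:340,160:310],None,fx=3.5,fy=3.5,interpolation=cv2.INTER_CUBIC)
w=cams.read_camera("wrist")
cv2.imwrite("pics/v10.png",np.hstack([a,cv2.resize(w,(275,437))]))
E
```

```text
[ 0.4868397  -0.33845474 -0.01027778] [ 0.35110578 -0.4693344  -0.18601023]Traceback (most recent call last):
  File "<stdin>", line 8, in <module>
    return _nx.concatenate(arrs, 1, dtype=dtype, casting=casting)
           ~~~~~~~~~~~~~~~^^^^^^^^^^^^^^^^^^^^^^^^^^^^^^^^^^^^^^^
ValueError: all the input array dimensions except for the concatenation axis must match exactly, but along dimension 0, the array at index 0 has size 438 and the array at index 1 has size 437
```

Request:
arm_command:
  series: "0 0 2 0 0;0 0 2 0 0;0 0 1 0 0;0 0 0 0 0;0 0 0 0 0"

```text
time_s: 22.53
tool_pos: [0.4868, -0.3385, -0.0153]
tool_rot: [-180.0, 0.0, -0.0]
force: [-0.2, 0.2, 0.7]
grip_width: 0.0874
grasp_force: 0.0
```

Request:
arm_command:
  series: "0 0 1 0 0;0 0 1 0 0;0 0 1 0 0;0 0 0 0 0;0 0 0 0 0"

```text
time_s: 22.95
tool_pos: [0.4869, -0.3384, -0.0182]
tool_rot: [-180.0, 0.0, -0.0]
force: [-0.6, 0.3, 0.2]
grip_width: 0.0873
grasp_force: 0.0
```

Request:
arm_command:
  series: "0 0 1 0 0;0 0 1 0 0;0 0 0 0 0;0 0 0 0 0"

```text
time_s: 23.28
tool_pos: [0.4869, -0.3385, -0.0202]
tool_rot: [-180.0, 0.0, -0.0]
force: [0.1, -0.1, 0.2]
grip_width: 0.087
grasp_force: 0.0
```

Request:
arm_command:
  series: "0 0 1 0 0;0 0 1 0 0;0 0 0 0 0;0 0 0 0 0"

```text
time_s: 23.62
tool_pos: [0.4869, -0.3384, -0.0223]
tool_rot: [-180.0, 0.0, -0.0]
force: [1.2, 0.1, -0.2]
grip_width: 0.087
grasp_force: 0.0
```

Request:
arm_command:
  series: "0 0 0 0 80;0 0 0 0 80;0 0 0 0 80;0 0 0 0 80;0 0 0 0 80;0 0 0 0 80;0 0 0 0 80;0 0 0 0 80;0 0 0 0 80;0 0 0 0 80"
  squeeze: 30

```text
time_s: 24.45
tool_pos: [0.487, -0.3385, -0.0221]
tool_rot: [180.0, -0.0, -0.0]
force: [-0.6, 0.1, 0.4]
grip_width: 0.0597
grasp_force: 9.1
```

Request:
arm_command:
  series: "0 0 0 0 92;0 0 0 0 92;0 0 -3 0 92;0 0 -5 0 92;0 0 -10 0 92;0 0 -15 0 92;0 0 -20 0 92;0 0 -20 0 92;0 0 -20 0 92;0 0 -15 0 92;0 0 -10 0 92;0 0 -5 0 92;0 0 0 0 92;0 0 0 0 92"

```text
time_s: 25.62
tool_pos: [0.4868, -0.338, 0.1004]
tool_rot: [-180.0, 0.0, 0.0]
force: [-0.2, -0.4, -1.2]
grip_width: 0.0559
grasp_force: 9.2
```

```bash
python3 - <<'E'
from h import *
o=telemetry.get_obs();print(o["tool_pos"],o["force"],o["grip_width"],o["wrist_torque"],o["qpos"])
t=cams.read_camera("top");cv2.imwrite("pics/topC.png",t)
# tomato centroid in top (red)
h=cv2.cvtColor(t,cv2.COLOR_BGR2HSV);m=((h[...,0]<8)|(h[...,0]>172))&(h[...,1]>120)&(h[...,2]>40)
r=np.zeros_like(m);r[160:190,298:328]=m[160:190,298:328];ys,xs=np.nonzero(r)
T=cam("top");bb=(xs.min()+xs.max()+1)/2-.5,(ys.min()+ys.max()+1)/2-.5
print(len(xs),bb,plane(T,bb,.053),xs.mean(),ys.mean(),np.ptp(xs),np.ptp(ys))
s=cams.read_camera("scene");cv2.imwrite("pics/sceneC.png",s)
h=cv2.cvtColor(s,cv2.COLOR_BGR2HSV);m=((h[...,0]<8)|(h[...,0]>172))&(h[...,1]>120)&(h[...,2]>40)
r=np.zeros_like(m);r[215:245,335:362]=m[215:245,335:362];ys,xs=np.nonzero(r)
S=cam("scene");bb=(xs.min()+xs.max())/2,(ys.min()+ys.max())/2
print(len(xs),bb,plane(S,bb,.053),np.ptp(xs),np.ptp(ys))
E
```

```text
[ 0.48677804 -0.33803969  0.10041526] [-0.24800377 -0.36134062 -1.21456995] 0.05593059342451755 [-0.06733769  0.06669247 -0.01786265] [-17.98929813  25.1216114   63.27707519  99.75724644 -23.80161291
  70.07020325 -38.49276392]
135 (np.float64(312.5), np.float64(174.5)) [0.6310926  0.03830425 0.053     ] 312.0814814814815 175.22222222222223 15 15
119 (np.float64(347.5), np.float64(231.5)) [0.63286206 0.03370982 0.053     ] 13 11
```

The tongs are held (55.9 mm, 9.2 N, about 1.2 N weight) and the tomato is at (0.632, 0.036). I'll carry the tongs across.

Request:
arm_command:
  series: "0 -8 0 0 92;0 -16 0 0 92;0 -22 0 0 92;0 -25 0 0 92;0 -25 0 0 92;0 -25 0 0 92;0 -25 0 0 92;0 -25 0 0 92;0 -25 0 0 92;0 -25 0 0 92;0 -25 0 0 92;4 -25 0 0 92;6 -25 0 0 92;6 -25 0 0 92;6 -22 0 0 92;6 -16 0 0 92;6 -10 0 0 92;6 -6 0 0 92;0 0 0 0 92;0 0 0 0 92"

```text
time_s: 27.38
tool_pos: [0.5271, 0.0349, 0.1007]
tool_rot: [179.9, 0.0, -0.1]
force: [-0.4, -0.0, -0.8]
grip_width: 0.0559
grasp_force: 9.2
```

```bash
python3 - <<'E'
from h import *
o=telemetry.get_obs();print(o["time_s"],o["tool_pos"],o["tool_rot"],o["force"],o["grip_width"],o["qpos"].round(1))
t=cams.read_camera("top");s=cams.read_camera("scene");T=cam("top");S=cam("scene")
tp=o["tool_pos"];z=tp[2]+.0221+.015
for C,I in((T,t),(S,s)):
  for p in([tp[0]+.119,tp[1]+.0355,z],[tp[0]+.119,tp[1]-.0355,z]):cv2.circle(I,tuple(proj(C,p)[0].round().astype(int)),1,(255,0,255),-1)
  cv2.circle(I,tuple(proj(C,[.632,.037,.053])[0].round().astype(int)),1,(255,255,0),-1)
f=lambda I,u,v:cv2.resize(I[v-60:v+60,u-55:u+45],None,fx=4,fy=4,interpolation=cv2.INTER_CUBIC)
cv2.imwrite("pics/v10.png",np.hstack([f(t,315,175),f(s,345,215)]))
E
```

```text
27.3833 [0.52710453 0.03491678 0.10069593] [ 1.79890999e+02  2.07593823e-02 -9.96981397e-02] [-0.36658519 -0.02617918 -0.83656241] 0.05586335805901509 [-61.4  11.6  60.9 108.6 -10.9  66.2 -86.7]
```

View pics/v10.png

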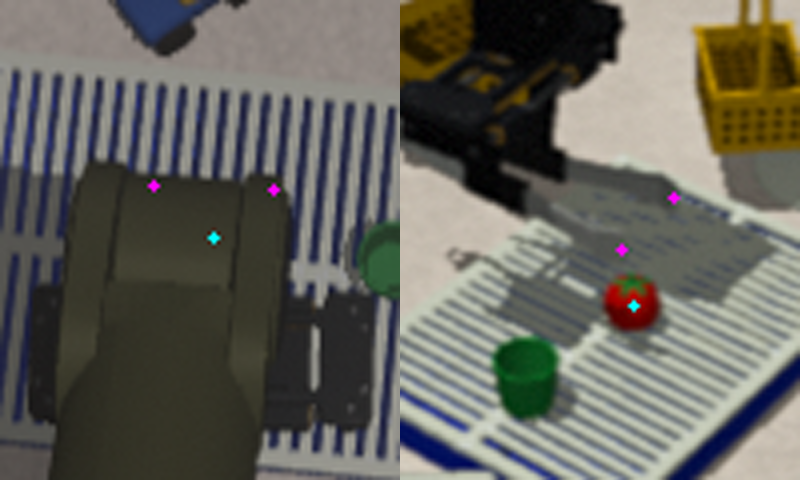

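The basket is still on the hook and the tomato is at (632,306) in the crop. The tong tips are not at the expected marks (622,250) and (673,198). The tongs may have pitched in the fingers, so I'll check numerically before going on.

```bash
python3 - <<'E'
from h import *
o=telemetry.get_obs();tp=o["tool_pos"]
s=cams.read_camera("scene");S=cam("scene");cv2.imwrite("pics/sD.png",s)
s0=cv2.imread("pics/scene0.png")
for n,p in dict(tipR=[0,-.028,.025],tipL=[0,.028,.025],rep=[0,0,0],tail=[-.125,0,.037],frontL=[.119,.035,.037],frontR=[.119,-.035,.037],down=[0,0,-.07],).items():print(n,proj(S,tp+p)[0].round(1))
g=s.astype(int).sum(2)/3;d=np.abs(s.astype(int)-s0).sum(2)
for v in range(176,250,2):
    print(v,"".join("." if d[v,u]<40 else ("#" if g[v,u]<40 else ("+" if g[v,u]<90 else "-")) for u in range(284,380)))
E
```

```text
tipR [313.  205.1]
tipL [323.7 196.1]
rep [318.7 207.1]
tail [286.  184.6]
frontL [357.9 204.5]
frontR [345.  216.5]
down [319.3 225. ]
176 .....+##################.....#######.#########+++++--..........................-+++--++###++#+++
178 ...+##############################+...#######+...............................----+++.++------+++
180 ...+############################+++..+######+-...........................--------++++++++++++++.
182 +++.########################################+-........................----------.-++++++++++++++
184 --++++######################################+-.......................------......-++++++++++++++
186 +++++++#####################################-........................-----........-++++#++++#+++
188 --++++########################++############-.......................------........-+++++++++++++
190 ..---++++#####################+#############-.-.....................-----.........--+++#++++++++
192 .....--+++++++###############################+--....................-----......------....++++++.
194 ......--+++++++++++############################+---
[... 2072 characters left out ...]
.................................--+-----+++---++++-.---+.....................................
238 .......................................-++----++++----....---++.................................
240 ............................................+--++---..........---++-............................
242 ................................................................--------........................
244 ................................................................................................
246 ................................................................................................
248 ................................................................................................
```

```bash
python3 - <<'E'
from h import *
s0=cv2.imread("pics/scene0.png").astype(int);sd=cv2.imread("pics/sD.png").astype(int);sc=cv2.imread("pics/sceneC.png").astype(int)
d=np.abs(sd-s0).sum(2)
print("tongs area changed px now",(d[270:335,190:280]>60).sum())
print("C vs 0");S=cam("scene")
tp=np.array([.4868,-.338,.1004])
for n,p in dict(tipR=[0,-.028,.025],tipL=[0,.028,.025],tail=[-.125,0,.037],frontL=[.119,.035,.037],frontR=[.119,-.035,.037],down=[0,0,-.07]).items():print(n,proj(S,tp+p)[0].round(1))
g=sc.sum(2)/3;d=np.abs(sc-s0).sum(2)
for v in range(226,340,3):
    print(v,"".join("." if d[v,u]<40 else ("#" if g[v,u]<45 else ("+" if g[v,u]<100 else "-")) for u in range(160,310,2)))
E
```

```text
tongs area changed px now 1119
C vs 0
tipR [214.4 272.6]
tipL [229.8 260.1]
tail [188.1 245.1]
frontL [265.7 273. ]
frontR [246.8 290. ]
down [227.2 292. ]
226 .......-............-.########################-....-....-.....-+++++++++--.
229 ...................--.########################-.............-.++++++++-+--.
232 ...-............-.---+####################+..-.-..-.........-.++++++-+++-..
235 ..................-+######+###############+.-.-.......-....-.-+++++-++++...
238 ......-..-..-.-.-+##+-++++######+#######+.-...-............-.-+++++++-++...
241 .........-.-+--#######--.-####-..####--..-....-.......-...---+++++++++++...
244 .........-+############+####-.--+####--....-............-..-+++++++++++-...
247 -......--##################-.-++-####--..................-++.+++++-+++++...
250 ....-....######################-.+###--.................-++++++++++++++....
253 ....-...-.+########+#################---.........-...-......+--++++++++-...
256 ........--.##################-#######+.-..--.....-..-...-......++-++++-....
259 -.........-.+##############---.-#######-..-.-...-....-.....+
[... 1395 characters left out ...]
..........-.....--+++++++++++-++--......-...................
316 .............-..............-...-.-+..+++++++-.--.--...-...................
319 ..................-.....-..-......-....+++++-.---+--.......................
322 -..-........-......................-..--.++--.....-+-.--.......-...........
325 .......................-......-........------....--.-----..................
328 ....-...-.....................--.........----.........-.-........-.........
331 ......-...-...............................------...............-...-.......
334 ..-.--.-....................-.......................-..........-...........
337 .-...........................-........--......--.......-..-............-...
```

The pictures settle it: the arms are level and in place. After the lift they ended at (265,273) and (246,291), and now at (357,204) and (346,217), as predicted. In the last view they only blended into the shadow. Descending around the tomato.

Request:
arm_command:
  series: "0 -1 8 0 92;0 -1 14 0 92;0 0 16 0 92;0 0 16 0 92;0 0 12 0 92;0 0 8 0 92;0 0 6 0 92;0 0 3 0 92;0 0 0 0 92;0 0 0 0 92;0 0 0 0 92"

```text
time_s: 28.45
tool_pos: [0.5277, 0.0386, 0.0185]
tool_rot: [-180.0, -0.1, -0.0]
force: [-0.0, 0.4, -0.9]
grip_width: 0.0557
grasp_force: 9.2
```

Request:
arm_command:
  series: "0 0 2 0 92;0 0 0 0 98;0 0 0 0 103;0 0 0 0 108;0 0 0 0 113;0 0 0 0 118;0 0 0 0 123;0 0 0 0 128;0 0 0 0 135;0 0 0 0 145;0 0 0 0 160;0 0 0 0 180;0 0 0 0 180;0 0 0 0 180"
  squeeze: 25

```text
time_s: 29.62
tool_pos: [0.5271, 0.0386, 0.0159]
tool_rot: [-180.0, -0.0, -0.0]
force: [1.0, 0.0, -1.3]
grip_width: 0.0427
grasp_force: 25.0
```

The width is 42.7 mm at 25 N, as expected with the tomato between the tips. Lifting.

Request:
arm_command:
  series: "0 0 -2 0 180;0 0 -3 0 180;0 0 -5 0 180;0 0 -7 0 180;0 0 -9 0 180;0 0 -10 0 180;0 0 -10 0 180;0 0 -10 0 180;0 0 -10 0 180;0 0 -10 0 180;0 0 -10 0 180;0 0 -10 0 180;0 0 -10 0 180;0 0 -8 0 180;0 0 -6 0 180;0 0 -5 0 180;0 0 -3 0 180;0 0 -2 0 180;0 0 0 0 180;0 0 0 0 180"

```text
time_s: 31.28
tool_pos: [0.5268, 0.0385, 0.1456]
tool_rot: [180.0, 0.0, -0.0]
force: [-0.4, -0.7, -1.7]
grip_width: 0.0424
grasp_force: 24.9
```

Request:
arm_command:
  series: "0 0 0 0 180;0 0 0 0 180;0 0 0 0 180;0 0 0 0 180;0 0 0 0 180;0 0 0 0 180"

```text
time_s: 31.78
tool_pos: [0.527, 0.0385, 0.1458]
tool_rot: [-180.0, -0.0, -0.0]
force: [-0.1, 0.3, -2.4]
grip_width: 0.0428
grasp_force: 24.9
```

```bash
python3 - <<'E'
from h import *
o=telemetry.get_obs();tp=o["tool_pos"];print(o["time_s"],tp,o["force"],o["grip_width"],o["grasp_force"])
s=cams.read_camera("scene");S=cam("scene")
h=cv2.cvtColor(s,cv2.COLOR_BGR2HSV);m=(((h[...,0]<8)|(h[...,0]>172))&(h[...,1]>120)&(h[...,2]>40)).astype(np.uint8)
n,l,st,c=cv2.connectedComponentsWithStats(m)
for i in range(1,n):
    if st[i,4]>30 and 280<c[i,0]<420 and 130<c[i,1]<260:print(st[i],c[i])
for z in(.053,tp[2]-.0159+.053):print("pred",z,proj(S,[.632,.037,z]))
# basket yellow check vs post-hang image region
y=((h[...,0]>18)&(h[...,0]<32)&(h[...,1]>130))[130:200,350:410];ys,xs=np.nonzero(y);print("basket px",len(xs),xs.min()+350,xs.max()+350,ys.min()+130,ys.max()+130)
E
```

```text
31.7833 [0.52701389 0.03847519 0.14583073] [-0.09912272  0.33376539 -2.41656648] 0.04281051263621367 24.948979383189
[342 191  14  12  78] [349.65384615 195.52564103]
pred 0.053 [[347.84948182 230.82356745]]
pred 0.18293072598723617 [[348.21491377 195.84824008]]
basket px 902 351 393 140 193
```

The tomato is at (350,196), where a lifted tomato should appear (348,196), with its foot about 130 mm above the drainer. The basket is still hanging. Handing in.

```bash
python3 -c "
from cell import env
print(env.sign_off())"
```

```text
the job is handed in; nothing more can be done
None
```

I handed the job in at about 32 s: the basket hangs on the hook, let go, and the tongs hold the tomato about 130 mm above the drainer. I know of no rule broken, but the judge's verdict was not shown.

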